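Shut the weight case and the bench drawers

ROBOT

A 6-joint arm with a two-finger parallel gripper is mounted at the origin on a cart in front of the work surface, level with it; the furniture and walls round the work are solid. World frame = base frame: x ahead of the robot, y to its left, z up, the work surface at z = 0. Lengths are in m, angles in rad, forces in N, time in s.
With the tool pointing down it reaches from about 0.225 to 0.875 m from the base axis. Payload 3.4 kg.
Tool frame: the origin (TCP) lies at the very end of the fingers, on their centre line; the grasp point (between the pads) lies 19 mm behind it (manip.hold_point_z is the distance from the TCP to the grasp point, in m); z points along the fingers, x is the direction in which the jaws open and shut, and the axes are right-handed (so a half turn about z gives the same grasp; the last joint's range is limited). The gripper opens to 85 mm and grips with 20 to 120 N. Pads are 22 mm wide; open, the fingers measure 114 mm over their backs; the gripper's body (76 mm by 85 mm) begins 54 mm behind the grasp point. The pads swing forward as they close: fully open they stand 13 mm farther back than shut.
Start: joints at [-1.293, 0.276, 1.505, -0, 1.361, -0.121], TCP at [0.223, -0.53, 0.231] pointing down, gripper open.
Joint ranges: [-2.89, 2.89], [-0.75, 2.08], [0.22, 2.7], [-1.18, 4.32], [0.11, 2.71], [-2.7, 2.7]. Speed limits (rad/s): [2.57, 2.57, 3.14, 3.14, 3.14, 3.14].

INTERFACE

Orientations are given as a unit quaternion [w, x, y, z].
In Python, from rig import manip gives the robot as it stands.
- The arm moves only by the tool apply_moves, never from a script. Its argument "commands" is one flat list of numbers, 6 for each row, row after row: the shift along the tool's x, y, z normalised to -1 to 1, where 1 is 0.03 m, then the turn, a rotation vector about the tool's x, y, z normalised to -1 to 1, where 1 is 0.15 rad. A call has 1 to 20 rows; each row shifts and turns the commanded pose from where the row before left it, along the tool's axes as they then stand; what a row does not reach is not made up. A row lasts 1/10 s, in which the tool goes at most 50 mm and 8.59 degrees, less where a joint would pass 70% of its speed; a pose out of reach is approached as far as the arm can. A call with a number of a shift or a turn outside -1 to 1 is refused whole. A call with a gripper value outside its range is refused whole. "jaw" is the opening, from -1 (shut) to 1 (fully open), set as the call begins (left out, the last holds). The fingers move at their own pace and stop on an object; "newtons" is the grip in N (left out, the last holds). Time passes only in rows, so rows that do not move let the fingers close. It gives the time, the measured TCP pose, the force and the opening at its end, in the units of the state.
- manip.get_state(): the state, without advancing time (a new reading comes with each control period).
- manip.get_image(name): name is "scene" or "top" or "wrist"; returns a dict with "frame" (480x640x3 uint8, red, green, blue), "fx", "fy", "cx", "cy" (pixels), "extrinsics" (4x4, takes a point from camera to world coordinates); the wrist camera has in their place "mount" (4x4, takes a point from camera to tool coordinates, whose origin is the TCP and whose axes are the tool frame's). Camera axes: x right, y up, looking along -z (the intrinsics and any distortion apply to the point x, -y, -z); pixel columns grow to the right and rows downward; lengths in m; the calibration is good to about 2 mm. A picture is of the moment at which its call begins: read the wrist's pose just before it. There is no depth.
- manip.sign_off(): hands the job in, once; it reports no verdict.
The state is a dict: "clock": time; "qpos": joint angles; "qd": joint speeds; "effort": joint torques, N m; "position": TCP position; "ee_rot": TCP orientation; "contact_force": force on the tool from outside, world axes, zero at the start; "moment": the same for the moment, N m; "width": finger opening in m.
Only numpy, scipy, OpenCV 4.12 (cv2) and the standard library are available. Lean on these libraries where they do the work, as an engineer would, in place of code of your own. Each camera call takes 0.05 s, during which the arm holds its last target. There are 200 camera calls.

TASK

The weighing is done and the bench is to be closed up against dust: with the fingertips only, push the lid of the wooden weight case down until it is fully shut, and push both open drawers of the grey metal drawer box fully home, in any order. Only push; do not grip the lid, the drawers or their knobs, and leave the brass weight, the beaker and the sample jar that stand nearby undisturbed.

Things in the scene. Friction and masses are not known exactly. Their poses are not given: they have to be found in the camera images.
- weight_case: Wooden weight case, fixed to the bench, 49 mm high without its lid. Origin on the bench under the case; at yaw 0 its front faces the robot (-x) and its hinge is at the back (+x). Its box runs from x = -72 to +58 mm and y = -110 to +110 mm in its own frame. The small weights inside are fixed and stay below the lid. Position and yaw vary.
- weight_case_lid (a joint): Hinge of the case's lid, rad: 0 is fully shut, 1.57 upright, 1.81 the stop, leaning back. It starts between about 1.3 and 1.75. The hinge is stiff (friction about 0.3 N m at any angle): the lid does not fall, it stays where it is left and must be pushed all the way down, with roughly 2 to 5 N at 100 mm from the hinge.
- lid_hinge (a point): Point on the lid's hinge axis, in the middle of the case's width: 59.5 mm behind the case's origin (+x of the case) and 49 mm above the bench. The axis runs along the case's y. Fixed to the case.
- lid_outer_edge (a point): Middle of the lid's free edge, on its outer face (on top when shut, turned away from the robot when upright). Lid: flat board 9 mm thick, 220 mm wide, reaching 132 mm from hinge axis to this edge; shut, its top is 58 mm above the bench; upright, its edge is at about 180 mm. Site axes turn with the lid: z out of the outer face, x towards the hinge. A thin catch 30 mm wide hangs from the edge.
- drawer_box: Grey metal drawer box, fixed to the bench, 170 mm deep (x) by 210 mm wide (y) by 125 mm high, two drawers one above the other. Origin on the bench under the box; at yaw 0 the drawer fronts face the robot (-x); a shut drawer's front lies at x = -76 mm in the box's frame, flush with the box. Position and yaw vary.
- drawer_box_drawer1 (a joint): Slide of the upper drawer, m: 0 is fully home, grows as the drawer comes out towards the box's -x; stop at 0.11. Starts between about 0.03 and 0.07. Friction about 1.5 N; it stays where it is left.
- drawer_box_drawer0 (a joint): Slide of the lower drawer, m: the same as for the upper drawer.
- upper_front (a point): Centre of the upper drawer's front face (198 mm wide, 52 mm high, 4 mm thick sheet), 92 mm above the bench; moves with the drawer. Axes parallel to the box's, -x points out of the face.
- lower_front (a point): The same for the lower drawer, 32 mm above the bench.
- upper_knob (a point): Middle of the upper drawer's knob, a round stub of 19 mm diameter that stands 18 mm out of the centre of the front; this point is 9 mm in front of the face.
- lower_knob (a point): The same for the lower drawer.
- weight_0: Loose brass weight with a knob, 29 mm diameter, 44 mm high, standing on the bench; origin at its underside. Not to be disturbed.
- beaker_1: Loose glass beaker, 54 mm diameter, 65 mm high, standing on the bench; origin at its underside. Not to be disturbed.
- sample_jar_2: Loose sample jar with a screw lid, 49 mm diameter, 58 mm high, standing on the bench; origin at its underside. Not to be disturbed. Weight, beaker and jar swap places from run to run.

How it is judged:
By the outcome, as a careful person would: the job done as asked, in the order asked, and still so for the second after the job is handed in, with the robot touching nothing.
It also fails if it takes over 66 s, if anything falls off the work surface, if the arm or the gripper's body presses on something with over 40 N, if the wrist force passes 120 N, or if a joint passes its speed limit or range.

## Working session

There is one attempt and no reset: what is moved stays moved. The work goes in short steps, Python scripts to look and compute and a tool call to move; the robot and the scene stay as the last step left them, time stands still between calls to the robot, and variables do not carry over. Pictures are saved under pics/ and viewed, about 8 in all and at most 12, crops included, and the job is handed in when it is done.

Besides the shell and the picture viewer there is one more tool, called after "Request:" as name(argument=value, ...) on one line, values as JSON. apply_moves: Moves the arm, as the interface text tells. Scaled input: -1 to 1 covers 0.03 m each way for a shift and 0.15 rad each way for a turn. Its arguments: {"type":"object","properties":{"commands":{"type":"array"},"jaw":{"type":"number"},"newtons":{"type":"number"}},"required":["commands"]}

```bash
mkdir -p pics; ls; python3 - <<'E'
from rig import manip
import cv2,numpy as np
for n in("scene","top"):
    d=manip.get_image(n);cv2.imwrite(f"pics/{n}0.png",d["frame"][:,:,::-1])
    print(n,d["fx"],d["fy"],d["cx"],d["cy"],np.round(d["extrinsics"],4).tolist(),[k for k in d])
print(manip.get_state())
E
```

```text
pics
scene 437.8855868022092 437.8855868022092 324.8006029671889 235.7179281720792 [[-0.7136, 0.4373, -0.5473, -0.2074], [-0.7003, -0.4235, 0.5747, 0.7326], [0.0195, 0.7934, 0.6084, 0.9222], [0.0, 0.0, 0.0, 1.0]] ['frame', 'fx', 'fy', 'cx', 'cy', 'extrinsics']
top 463.89433255386126 463.89433255386126 321.95440692391037 244.24336742588778 [[0.0149, 0.9958, -0.0906, 0.4422], [-0.9998, 0.0138, -0.0119, -0.0573], [-0.0106, 0.0907, 0.9958, 1.2695], [0.0, 0.0, 0.0, 1.0]] ['frame', 'fx', 'fy', 'cx', 'cy', 'extrinsics']
{'clock': 0.1, 'qpos': array([-1.29304508e+00,  2.76555151e-01,  1.50599638e+00, -4.47157443e-05,
        1.36072213e+00, -1.21005452e-01]), 'qd': array([ 1.94215165e-04, -7.96731037e-04, -3.01660849e-03, -3.27807966e-03,
        1.23952590e-04, -6.34668545e-05]), 'effort': array([ 1.85072247e-03, -4.17698979e+01, -2.46404564e+01, -4.39491259e-05,
        5.70465912e-03,  1.21265494e-06]), 'position': array([ 0.22310365, -0.52943954,  0.23051693]), 'ee_rot': array([-5.29347076e-04,  8.33150805e-01, -5.53045232e-01, -6.53232843e-04]), 'contact_force': array([-0.61911766, -0.52830015,  0.21006199]), 'moment': array([0.08970981, 0.03000388, 0.05258808]), 'width': 0.08553093601241049}
```

View pics/scene0.png

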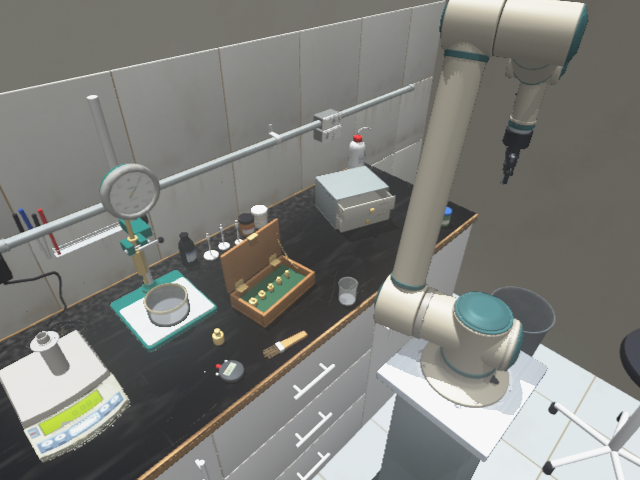

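View pics/top0.png

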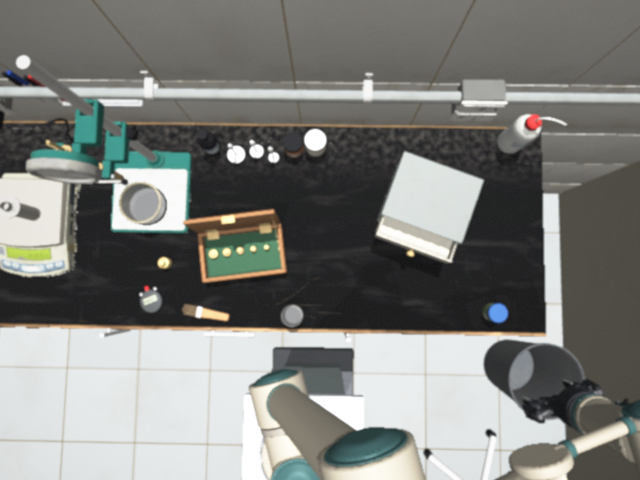

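The scene view shows the case at about (268,280) and the drawer box at (355,200). In the top view the case is at (240,245), the box at (430,210), the weight at (164,263), the beaker at (292,316) and the jar at (496,313). I'll enlarge the case and the box.

```bash
cat > h.py <<'E'
import numpy as np
from rig import manip
def cam(n):
    d=manip.get_image(n);return d
def ray(d,u,v):
    E=d["extrinsics"];r=E[:3,:3]@np.array([(u-d["cx"])/d["fx"],-(v-d["cy"])/d["fy"],-1]);return E[:3,3],r
def onz(d,u,v,z):
    o,r=ray(d,u,v);return o+r*(z-o[2])/r[2]
def proj(d,p):
    E=d["extrinsics"];q=E[:3,:3].T@(np.array(p)-E[:3,3]);return d["cx"]+d["fx"]*q[0]/-q[2],d["cy"]-d["fy"]*q[1]/-q[2]
def tri(d1,a,d2,b):
    o1,r1=ray(d1,*a);o2,r2=ray(d2,*b)
    s=np.linalg.lstsq(np.c_[r1,-r2],o2-o1,rcond=None)[0]
    p,q=o1+r1*s[0],o2+r2*s[1];return (p+q)/2,np.linalg.norm(p-q)
E
python3 - <<'E'
import cv2,numpy as np
t=cv2.imread("pics/top0.png");s=cv2.imread("pics/scene0.png")
def c(im,x,y):return cv2.resize(im[y:y+100,x:x+133],(800,600),interpolation=cv2.INTER_CUBIC)[:, :]
def g(im,x,y,w,h):
    k=cv2.resize(im[y:y+h,x:x+w],(400,300),interpolation=cv2.INTER_CUBIC)
    for i in range(0,w,20):cv2.putText(k,str(x+i),(int(i*400/w),8),0,.3,(0,255,255));cv2.line(k,(int(i*400/w),10),(int(i*400/w),16),(0,255,255))
    for i in range(0,h,20):cv2.putText(k,str(y+i),(0,int(i*300/h)+4),0,.3,(0,255,255));cv2.line(k,(20,int(i*300/h)),(26,int(i*300/h)),(0,255,255))
    return k
cv2.imwrite("pics/z1.png",np.vstack([np.hstack([g(t,180,200,120,90),g(t,370,145,128,128*3//4+24)]),np.hstack([g(s,210,225,120,100),g(s,305,155,100,80)])]))
E
```

```text
(no output)
```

View pics/z1.png

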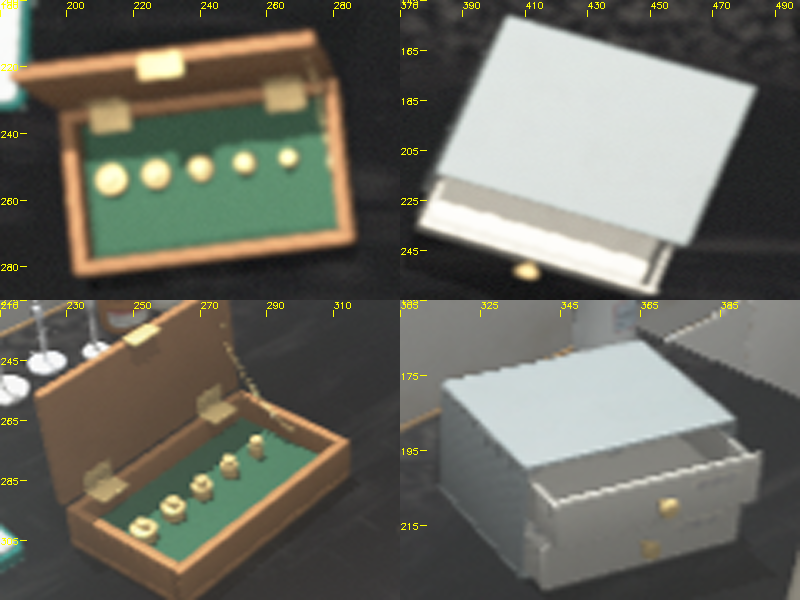

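The crops give the box top corners (404.6,151.4), (483.9,180.2), (462.8,243), (381.8,215), the case front corners (203,282), (286,272), the upper knob and the lid catch. Next I'll compute poses.

```bash
python3 - <<'E'
from h import *
np.set_printoptions(precision=4,suppress=True)
t=cam("top");s=cam("scene")
B=[onz(t,*p,.125)[:2] for p in[(404.6,151.4),(483.9,180.2),(462.8,243),(381.8,215)]]
print("box",np.array(B)); c=np.mean(B,0); ax=(B[0]+B[1]-B[2]-B[3]);yb=np.arctan2(ax[1],ax[0]); w=(B[0]-B[1]+B[3]-B[2]); print(c,"yaw",yb,np.arctan2(-w[0],w[1]),np.linalg.norm(ax)/2,np.linalg.norm(w)/2)
def fr(p,c,y):
    d=np.array(p)[:2]-c;return np.array([d[0]*np.cos(y)+d[1]*np.sin(y),-d[0]*np.sin(y)+d[1]*np.cos(y)])
for n,p,z,d in[("uL",(375.8,236.2),.118,t),("uR",(452.2,261),.118,t),("uknob",(410.6,253.4),.092,t),("uknobS",(372.2,210.2),.092,s),("lknobS",(367.8,221.1),.032,s),("lowBL",(342,231.8),.006,s)]:
    q=onz(d,*p,z);print(n,q,fr(q,c,yb))
C=[onz(t,*p,.049)[:2] for p in[(203.1,281.9),(285.9,272),(281.4,224)]]
w=C[0]-C[1];yc=np.arctan2(-w[0],w[1]);R=np.array([[np.cos(yc),-np.sin(yc)],[np.sin(yc),np.cos(yc)]])
o=(C[0]+C[1])/2-R@[-.072,0];print("case",np.array(C),np.linalg.norm(w),"yaw",yc,o,"backR",fr(C[2],o,yc))
p,e=tri(t,(228,219.5),s,(252.9,236.7));print("catch",p,e,fr(p,o,yc), "theta",np.arctan2(p[2]-.049,.0595-fr(p,o,yc)[0]))
p,e=tri(t,(183.6,221.6),s,(220.5,256.7));print("lidL",p,e,fr(p,o,yc), "theta",np.arctan2(p[2]-.049,.0595-fr(p,o,yc)[0]))
for n,p,z in[("weight",(164,263),.04),("beaker",(292,316),.05),("jar",(496,313),.058)]:print(n,onz(t,*p,z))
E
```

```text
box [[ 0.7839 -0.2483]
 [ 0.7126 -0.446 ]
 [ 0.5542 -0.3914]
 [ 0.6214 -0.1914]]
[ 0.668  -0.3193] yaw -0.3340119919772227 -0.335130575685863 0.16987697353090675 0.2105935633338343
uL [ 0.5689 -0.1775  0.118 ] [-0.1401  0.1015]
uR [ 0.5097 -0.3667  0.118 ] [-0.134  -0.0968]
uknob [ 0.5291 -0.2686  0.092 ] [-0.1479  0.0023]
uknobS [ 0.5272 -0.2683  0.092 ] [-0.1498  0.002 ]
lknobS [ 0.5475 -0.2767  0.032 ] [-0.1278  0.0007]
lowBL [ 0.5908 -0.1919  0.006 ] [-0.1147  0.095 ]
case [[0.4494 0.2684]
 [0.4786 0.051 ]
 [0.6056 0.0658]] 0.21928398584332476 yaw 0.13338865603277358 [0.5353 0.1693] backR [ 0.0559 -0.1119]
catch [0.5961 0.1786 0.1806] 0.0027203200327431745 [0.0614 0.0012] theta 1.585501440259338
lidL [0.5917 0.2873 0.1746] 0.0008173836818415642 [0.0716 0.1095] theta 1.6667248611843406
weight [0.498 0.377 0.04 ]
beaker [0.3643 0.0325 0.05  ]
jar [ 0.3807 -0.494   0.058 ]
```

Request:
apply_moves(commands=[0,0,0,0,0,0.98,0,0,0,0,0,0.98,0,0,0,0,0,0.98,0,0,0,0,0,0.98,0,0,0,0,0,0.98,0,0,0,0.97,0,0,0,0,0,0.97,0,0,0,0,0,0.97,0,0,0,0,0,0.97,0,0,0,0,0,0.97,0,0,0,0,0,0.97,0,0,0,0,0,0,0,0], jaw=-1, newtons=20)

```text
clock: 1.4
position: [0.2209, -0.5282, 0.2279]
ee_rot: [0.247, -0.521, 0.742, -0.343]
contact_force: [-0.0, 1.3, 0.1]
width: 0.0003
```

```bash
cat >> h.py <<'E'
from scipy.spatial.transform import Rotation as Ro
def Rt(s):
    return Ro.from_quat(np.roll(s["ee_rot"],-1)).as_matrix()
YB=-.3345;CB=np.array([.668,-.3193]);YC=.1334;OC=np.array([.5353,.1693])
def W(o,y,l): # local xyz -> world
    return np.r_[o+np.array([[np.cos(y),-np.sin(y)],[np.sin(y),np.cos(y)]])@l[:2],l[2]]
def loc(o,y,p):
    d=p[:2]-o;return np.array([d[0]*np.cos(y)+d[1]*np.sin(y),-d[0]*np.sin(y)+d[1]*np.cos(y),p[2]])
def show(*targets):
    s=manip.get_state();R=Rt(s);p=s["position"];np.set_printoptions(precision=3,suppress=True)
    print("t",s["clock"],"p",p,"box",loc(CB,YB,p),"case",loc(OC,YC,p),"\nq",s["qpos"],"F",s["contact_force"],"w",s["width"],"\nR",R.tolist())
    for T in targets:
        v=R.T@(T-p)/.03;print("to",T,"units",v,"n",np.abs(v).max());p=T
E
python3 -c "
from h import *
show(W(CB,YB,[-.2,.055,.2]),W(CB,YB,[-.2,.055,.095]),W(CB,YB,[-.145,.055,.095]))"
```

```text
t 1.4 p [ 0.221 -0.528  0.228] box [-0.354 -0.344  0.228] case [-0.404 -0.649  0.228] 
q [-1.827  0.197  1.987  0.999  1.138 -0.445] F [-0.043  1.31   0.138] w 0.0003183436072751836 
R [[-0.33533518829834286, -0.6039540280679206, 0.7230420758638105], [-0.9420611319241515, 0.22183656173354904, -0.25161352029655265], [-0.008434168998863179, -0.7655247036241031, -0.6433512205121925]]
to [ 0.497 -0.202  0.2  ] units [-13.333  -2.436   4.518] n 13.333331826123114
to [ 0.497 -0.202  0.095] units [0.03  2.679 2.252] n 2.679336462684361
to [ 0.549 -0.22   0.095] units [-0.014 -1.179  1.404] n 1.4035470295270436
```

Request:
apply_moves(commands=[-0.95,-0.174,0.323,0,0,0,-0.95,-0.174,0.323,0,0,0,-0.95,-0.174,0.323,0,0,0,-0.95,-0.174,0.323,0,0,0,-0.95,-0.174,0.323,0,0,0,-0.95,-0.174,0.323,0,0,0,-0.95,-0.174,0.323,0,0,0,-0.95,-0.174,0.323,0,0,0,-0.95,-0.174,0.323,0,0,0,-0.95,-0.174,0.323,0,0,0,-0.95,-0.174,0.323,0,0,0,-0.95,-0.174,0.323,0,0,0,-0.95,-0.174,0.323,0,0,0,-0.95,-0.174,0.323,0,0,0,0,0.9,0.75,0,0,0,0,0.9,0.75,0,0,0,0,0.9,0.75,0,0,0,0,0,0,0,0,0])

```text
clock: 3.2
position: [0.5019, -0.1934, 0.1375]
ee_rot: [0.255, -0.528, 0.738, -0.335]
contact_force: [-0.1, 1.6, -0.4]
width: 0.0002
```

```bash
python3 -c "
from h import *
show(W(CB,YB,[-.145,.055,.092]),W(CB,YB,[-.085,.055,.092]))
import cv2;cv2.imwrite('pics/s1.png',cam('scene')['frame'][100:340,200:520,::-1].repeat(2,0).repeat(2,1))"
```

```text
t 3.2 p [ 0.502 -0.193  0.137] box [-0.198  0.064  0.137] case [-0.081 -0.355  0.137] 
q [-0.71   0.125  2.455  2.256  0.405 -0.972] F [-0.054  1.616 -0.378] w 0.00018463208417956848 
R [[-0.3126531912036114, -0.6083252609579961, 0.7295124117591036], [-0.949606133938895, 0.21818837112817432, -0.2250378303531641], [-0.02227492796449504, -0.7631082567924554, -0.6458866897524338]]
to [ 0.549 -0.22   0.092] units [0.377 0.008 2.323] n 2.323471055793242
to [ 0.606 -0.239  0.092] units [ 0.033 -1.292  1.526] n 1.5259162090971243
```

View pics/s1.png

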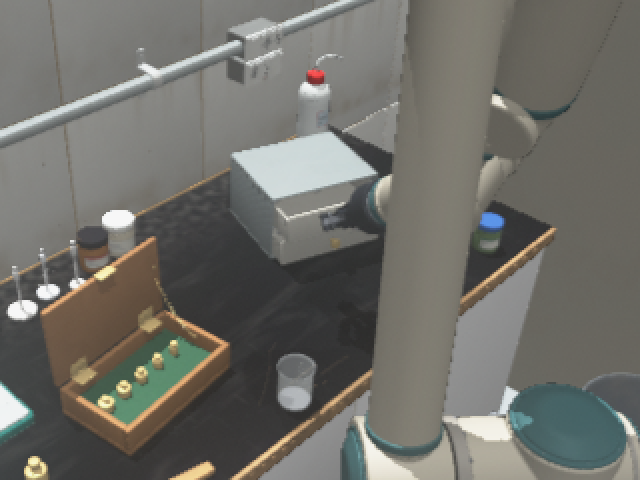

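The picture shows the fingers just in front of the upper drawer. The wrist has run into a singular region (q4 2.26, q5 0.41), so I'll fit a small kinematic model to choose a better tilt.

```bash
cat > kin.py <<'E'
from h import *
from scipy.optimize import least_squares
rz=lambda a:Ro.from_euler("z",a);ry=lambda a:Ro.from_euler("y",a)
def fk(q,k):
    h,d,L1,L2,L3,e=k
    A=rz(q[0]);p=A.apply([0,d,h]);A=A*ry(q[1]);p=p+A.apply([e,0,L1]);A=A*ry(q[2])*rz(q[3]);p=p+A.apply([0,0,L2]);A=A*ry(q[4]);p=p+A.apply([0,0,L3]);return p,A*rz(q[5]+np.pi)
D=[([-1.293045,.276555,1.505996,-.0000447,1.360722,-.1210],[.2231,-.52944,.23052],[-.000529,.83315,-.553045,-.000653]),
([-1.827,.197,1.987,.999,1.138,-.445],[.2209,-.5282,.2279],[.247,-.521,.742,-.343]),
([-.71,.125,2.455,2.256,.405,-.972],[.5019,-.1934,.1375],[.255,-.528,.738,-.335])]
fit=least_squares(lambda k:np.concatenate([fk(q,k)[0]-p for q,p,_ in D]),[.3,-.07,.4,.4,.3,0])
K=fit.x
LO=np.array([-2.89,-.75,.22,-1.18,.11,-2.7]);HI=np.array([2.89,2.08,2.7,4.32,2.71,2.7])
def ik(p,R,q0):
    f=lambda q:np.r_[(fk(q,K)[0]-p)*5,(fk(q,K)[1]*Ro.from_matrix(R).inv()).as_rotvec()]
    r=least_squares(f,np.clip(q0,LO+.01,HI-.01),bounds=(LO,HI));return r.x,np.abs(r.fun).max()
def toolR(yaw,tilt,flip=1): # z tilted towards +x of yaw frame
    x=np.array([0,-1,0.])*flip;z=np.array([np.sin(tilt),0,-np.cos(tilt)]);return rz(yaw).as_matrix()@np.c_[x,np.cross(z,x),z]
E
python3 - <<'E'
from kin import *
np.set_printoptions(precision=3,suppress=True)
print("fit",K,np.abs(fit.fun).max())
for q,p,o in D: print((fk(q,K)[1]*Ro.from_quat(np.roll(o,-1)).inv()).magnitude())
for tilt in(.2,.4,.6,.87,1.1,1.3):
  for l in([-.19,.055,.137],[-.19,.055,.095],[-.14,.055,.092],[-.085,.055,.092],[-.17,.055,.035],[-.12,.055,.035],[-.085,.055,.035]):
    out=[]
    for q0 in([-.5,.2,2.,0,.8,0],[-.7,.12,2.4,2.3,.4,-1],[-.4,.2,2.2,3.1,.5,2]):
        q,e=ik(W(CB,YB,l),toolR(YB,tilt),q0)
        if e<.01:out.append(q)
    print(tilt,l,[list(np.round(x,2)) for x in out])
E
```

```text
fit [-0.299  0.07   0.987  0.379  0.362 -0.072] 0.004261829103864745
4.876768705176266e-06
0.0012743487156446566
0.0011084935944842681
0.2 [-0.19, 0.055, 0.137] [[np.float64(-0.54), np.float64(0.22), np.float64(1.88), np.float64(0.05), np.float64(0.85), np.float64(1.33)], [np.float64(-0.54), np.float64(0.22), np.float64(1.88), np.float64(0.05), np.float64(0.85), np.float64(1.33)]]
0.2 [-0.19, 0.055, 0.095] [[np.float64(-0.54), np.float64(0.24), np.float64(1.97), np.float64(0.06), np.float64(0.73), np.float64(1.32)], [np.float64(-0.54), np.float64(0.24), np.float64(1.97), np.float64(0.06), np.float64(0.73), np.float64(1.32)]]
0.2 [-0.14, 0.055, 0.092] [[np.float64(-0.52), np.float64(0.29), np.float64(1.91), np.float64(0.05), np.float64(0.75), np.float64(1.35)], [np.float64(-0.52), np.float64(0.29), np.float64(1.91), np.float64(0.05), np.float64(0.75), np.float64(1.35)]]
0.2 [-0.085, 0.055, 0.092] [[np.float64(-0.5), np.float64(0.34), np.float64(1.82), np.float64(0.05), np.float64(0.79), np.float64(1.37)], [np.float64(-0.5), np.float64(0.34), np.float64(1.82), np.float64(0.05), np.floa
[... 5499 characters left out ...]
, np.float64(0.77), np.float64(-1.53)]]
0.87 [-0.085, 0.055, 0.035] [[np.float64(-0.6), np.float64(0.39), np.float64(2.59), np.float64(2.83), np.float64(0.71), np.float64(-1.51)], [np.float64(-0.6), np.float64(0.39), np.float64(2.59), np.float64(2.83), np.float64(0.71), np.float64(-1.51)]]
1.1 [-0.19, 0.055, 0.137] []
1.1 [-0.19, 0.055, 0.095] []
1.1 [-0.14, 0.055, 0.092] []
1.1 [-0.085, 0.055, 0.092] []
1.1 [-0.17, 0.055, 0.035] []
1.1 [-0.12, 0.055, 0.035] []
1.1 [-0.085, 0.055, 0.035] []
1.3 [-0.19, 0.055, 0.137] []
1.3 [-0.19, 0.055, 0.095] []
1.3 [-0.14, 0.055, 0.092] []
1.3 [-0.085, 0.055, 0.092] []
1.3 [-0.17, 0.055, 0.035] []
1.3 [-0.12, 0.055, 0.035] []
1.3 [-0.085, 0.055, 0.035] []
```

The current branch reaches the upper drawer, so I'll approach and push in small steps.

Request:
apply_moves(commands=[0.1,0,0.5,0,0,0,0.1,0,0.5,0,0,0,0.1,0,0.5,0,0,0,0.1,0,0.5,0,0,0,0,0,0,0,0,0])

```text
clock: 3.75
position: [0.5443, -0.2209, 0.1023]
ee_rot: [0.256, -0.528, 0.736, -0.338]
contact_force: [0.6, -0.4, 0.2]
width: 0.0
```

```bash
python3 -c "
from h import *
show(W(CB,YB,[-.145,.055,.092]),W(CB,YB,[-.085,.055,.092]))"
```

```text
t 3.75 p [ 0.544 -0.221  0.102] box [-0.149  0.052  0.102] case [-0.043 -0.388  0.102] 
q [-0.688  0.281  2.416  2.473  0.487 -1.191] F [ 0.575 -0.436  0.206] w 1.1994872888872244e-05 
R [[-0.3120707852478199, -0.6034620164328518, 0.733788402550494], [-0.9498600032433794, 0.21398240090723558, -0.22798575907381285], [-0.019437058246982386, -0.7681439492860513, -0.6399820887664996]]
to [ 0.549 -0.22   0.092] units [-0.081  0.176  0.327] n 0.3271838545442675
to [ 0.606 -0.239  0.092] units [ 0.034 -1.281  1.536] n 1.5359297853362162
```

Request:
apply_moves(commands=[0,0.2,0.17,0,0,0,0,-0.21,0.256,0,0,0,0,-0.21,0.256,0,0,0,0,-0.21,0.256,0,0,0,0,-0.21,0.256,0,0,0,0,-0.21,0.256,0,0,0,0,0,0,0,0,0])

```text
clock: 4.45
position: [0.5913, -0.2363, 0.0935]
ee_rot: [0.255, -0.528, 0.736, -0.339]
contact_force: [0.8, 0.3, 0.3]
width: 0.0002
```

```bash
python3 -c "
from h import *
show(W(CB,YB,[-.085,.055,.092]))"
```

```text
t 4.45 p [ 0.591 -0.236  0.094] box [-0.1    0.053  0.094] case [ 0.002 -0.409  0.094] 
q [-0.636  0.346  2.323  2.526  0.45  -1.198] F [0.83  0.253 0.343] w 0.00016310202020408806 
R [[-0.3123761815029594, -0.6036533280930574, 0.7335010434292548], [-0.9497840914651334, 0.2132583141970048, -0.22897831999034934], [-0.018201671060135427, -0.7681949953677303, -0.6399571456453872]]
to [ 0.606 -0.239  0.092] units [-0.052 -0.275  0.411] n 0.4105361827491592
```

Request:
apply_moves(commands=[0,-0.11,0.13,0,0,0,0,-0.11,0.13,0,0,0,0,-0.11,0.13,0,0,0,0,0,0,0,0,0])

```text
clock: 4.85
position: [0.6007, -0.2391, 0.0913]
ee_rot: [0.253, -0.528, 0.738, -0.336]
contact_force: [-14.3, 4.3, 9.9]
width: -0.0
```

```bash
python3 -c "
from h import *
show()
import cv2;f=cam('scene')['frame'][140:260,290:450,::-1];g=cam('top')['frame'][130:280,340:540,::-1]
cv2.imwrite('pics/s2.png',cv2.hconcat([cv2.resize(f,(400,300)),cv2.resize(g,(400,300))]))"
```

```text
t 4.85 p [ 0.601 -0.239  0.091] box [-0.09   0.054  0.091] case [ 0.01  -0.414  0.091] 
q [-0.624  0.356  2.299  2.524  0.427 -1.182] F [-14.337   4.336   9.931] w -2.844204597226323e-05 
R [[-0.31474114951632814, -0.6086608471640813, 0.7283337023169005], [-0.948984842236432, 0.21724827399511346, -0.22854092992643238], [-0.01912532370012815, -0.7631088785852561, -0.6459868895091588]]
```

View pics/s2.png

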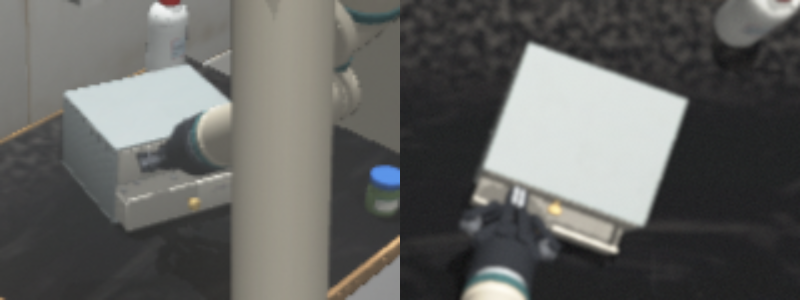

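The upper drawer stopped with a 15 N reaction, and in the picture it is flush at (130,160). The lower drawer still stands out, knob at (193,202). I'll back off, reduce the tilt a little and go to the lower drawer.

Request:
apply_moves(commands=[0,0.43,-0.51,0,0,0,0,0.43,-0.51,0,0,0,0,0.43,-0.51,0,0,0,0,0,0,-0.4,0,0,0,0,0,-0.4,0,0,0,0,0,0,0,0])

```text
clock: 5.55
position: [0.549, -0.2214, 0.0943]
ee_rot: [0.227, -0.542, 0.752, -0.297]
contact_force: [1.0, 0.1, 0.3]
width: -0.0002
```

```bash
python3 -c "
from kin import *
a=W(CB,YB,[-.145,.055,.042]);b=W(CB,YB,[-.085,.055,.042])
show(a,b)
q=manip.get_state()['qpos'];R=Rt(manip.get_state())
for p in(a,b):q,e=ik(p,R,q);print(q,e)"
```

```text
t 5.55 p [ 0.549 -0.221  0.094] box [-0.145  0.053  0.094] case [-0.038 -0.389  0.094] 
q [-0.654  0.258  2.322  2.17   0.3   -0.858] F [1.045 0.135 0.255] w -0.000235597496666027 
R [[-0.3087324429388302, -0.6814068425943226, 0.6636030391300647], [-0.950967289359182, 0.23476914827535222, -0.20135705000549595], [-0.018587448611148416, -0.6932302372831857, -0.7204764707264396]]
to [ 0.549 -0.22   0.042] units [-0.021  1.218  1.246] n 1.2459731032480315
to [ 0.606 -0.239  0.042] units [ 0.041 -1.441  1.386] n 1.4414271373613459
[-0.651  0.301  2.543  2.608  0.496 -1.327] 4.691545485435711e-10
[-0.603  0.337  2.435  2.607  0.426 -1.276] 3.347322419244847e-14
```

Request:
apply_moves(commands=[0,0.31,0.31,0,0,0,0,0.31,0.31,0,0,0,0,0.31,0.31,0,0,0,0,0.31,0.31,0,0,0,0,0,0,0,0,0,0,-0.24,0.23,0,0,0,0,-0.24,0.23,0,0,0,0,-0.24,0.23,0,0,0,0,-0.24,0.23,0,0,0,0,0,0,0,0,0])

```text
clock: 6.55
position: [0.5861, -0.2321, 0.0403]
ee_rot: [0.227, -0.542, 0.753, -0.296]
contact_force: [-0.1, -0.2, 0.4]
width: -0.0002
```

```bash
python3 -c "
from h import *
show(W(CB,YB,[-.085,.055,.042]))"
```

```text
t 6.55 p [ 0.586 -0.232  0.04 ] box [-0.106  0.055  0.04 ] case [-0.003 -0.405  0.04 ] 
q [-0.616  0.418  2.301  2.517  0.384 -1.188] F [-0.142 -0.167  0.431] w -0.00015382047988453076 
R [[-0.3103183820221996, -0.6817228225390425, 0.6625379196759427], [-0.9504119315217731, 0.23750430785429347, -0.20077067557715156], [-0.02048565840233202, -0.6919867751482355, -0.7216194570684529]]
to [ 0.606 -0.239  0.042] units [ 0.027 -0.544  0.444] n 0.5444555781464213
```

Request:
apply_moves(commands=[0,-0.13,0.11,0,0,0,0,-0.13,0.11,0,0,0,0,-0.13,0.11,0,0,0,0,-0.13,0.11,0,0,0,0,0,0,0,0,0])

```text
clock: 7.05
position: [0.6005, -0.2367, 0.0388]
ee_rot: [0.224, -0.542, 0.755, -0.293]
contact_force: [-9.4, 2.4, 3.0]
width: -0.0002
```

```bash
python3 -c "
from h import *
show()"
```

```text
t 7.05 p [ 0.601 -0.237  0.039] box [-0.091  0.056  0.039] case [ 0.011 -0.411  0.039] 
q [-0.602  0.429  2.263  2.491  0.349 -1.145] F [-9.413  2.357  3.003] w -0.00017012814819782483 
R [[-0.3123232638293992, -0.6869196885609353, 0.6561977753225774], [-0.9497389525761991, 0.24120843497296057, -0.1995354927258801], [-0.0212155798981829, -0.6855361641556507, -0.7277293911917678]]
```

The lower drawer is at its stop too, at the same tip position and with about 10 N. I'll back off and rise.

Request:
apply_moves(commands=[0,0.48,-0.46,0,0,0,0,0.48,-0.46,0,0,0,0,0.48,-0.46,0,0,0,0,-0.57,-0.6,0,0,0,0,-0.57,-0.6,0,0,0,0,-0.57,-0.6,0,0,0,0,-0.57,-0.6,0,0,0,0,-0.57,-0.6,0,0,0,0,-0.57,-0.6,0,0,0,0,-0.57,-0.6,0,0,0,0,-0.57,-0.6,0,0,0,0,0,0,0,0,0])

```text
clock: 8.25
position: [0.5495, -0.2203, 0.2089]
ee_rot: [0.232, -0.544, 0.75, -0.296]
contact_force: [0.6, -0.3, 0.5]
width: -0.0
```

```bash
python3 -c "
from kin import *
s=manip.get_state();show()
v=Rt(s).T@(Ro.from_matrix(toolR(YB,0))*Ro.from_matrix(Rt(s)).inv()).as_rotvec()
print('turn units',v/.15)
q=s['qpos'].copy()
for l in([.125,0,.3],[.12,0,.155],[-.034,0,.058]):
  q,e=ik(W(OC,YC,l),toolR(YC,0),[0.2,.3,1.6,0,1.2,1]);print(q,e)"
```

```text
t 8.25 p [ 0.549 -0.22   0.209] box [-0.144  0.055  0.209] case [-0.038 -0.388  0.209] 
q [-0.664  0.043  2.153  0.913  0.339  0.441] F [ 0.555 -0.287  0.546] w -2.5050701426482515e-05 
R [[-0.3004973308220921, -0.678433439066718, 0.6703949753129896], [-0.9533922697393277, 0.23376698103640292, -0.19077782517478076], [-0.027286153449895822, -0.6964776143805571, -0.717059550174654]]
turn units [-5.136  0.248  0.115]
[ 0.172  0.383  1.139 -0.     1.62   1.609] 3.12400660895662e-10
[0.172 0.399 1.499 0.    1.244 1.61 ] 2.737902131000128e-12
[0.184 0.31  1.958 0.    0.874 1.621] 5.017156691000707e-15
```

Request:
apply_moves(commands=[0,0,0,-0.86,0.04,0.02,0,0,0,-0.86,0.04,0.02,0,0,0,-0.86,0.04,0.02,0,0,0,-0.86,0.04,0.02,0,0,0,-0.86,0.04,0.02,0,0,0,-0.86,0.04,0.02,0,0,-1,0,0,-0.78,0,0,-1,0,0,-0.78,0,0,-1,0,0,-0.78,0,0,-1,0,0,-0.78,0,0,0,0,0,0])

```text
clock: 9.35
position: [0.5421, -0.2094, 0.3278]
ee_rot: [-0.038, 0.76, -0.647, 0.049]
contact_force: [0.9, -0.4, 0.3]
width: -0.0004
```

```bash
python3 -c "
from kin import *
s=manip.get_state();show(W(OC,YC,[.125,0,.3]),W(OC,YC,[.125,0,.155]))
v=Rt(s).T@(Ro.from_matrix(toolR(YC,0))*Ro.from_matrix(Rt(s)).inv()).as_rotvec()
print('turn units',v/.15)
import cv2
cv2.imwrite('pics/t3.png',cv2.hconcat([cv2.resize(cam('top')['frame'][100:340,140:540,::-1],(500,300)),cv2.resize(cam('scene')['frame'][140:260,290:410,::-1],(300,300))]))"
```

```text
t 9.35 p [ 0.542 -0.209  0.328] box [-0.155  0.063  0.328] case [-0.044 -0.376  0.328] 
q [-0.524  0.182  1.404  0.057  1.446  0.882] F [ 0.926 -0.388  0.306] w -0.00036610801524726436 
R [[0.15861347881661186, -0.9795547621129085, 0.12375068629957538], [-0.9870118246342593, -0.1605452776185035, -0.005733399214085208], [0.025483766790697235, -0.12123399628949523, -0.9922967780728891]]
to [0.659 0.186 0.3  ] units [-12.41   -5.825   1.327] n 12.409807311174758
to [0.659 0.186 0.155] units [-0.123  0.586  4.796] n 4.796101094018964
turn units [-0.813 -0.159  0.183]
```

View pics/t3.png

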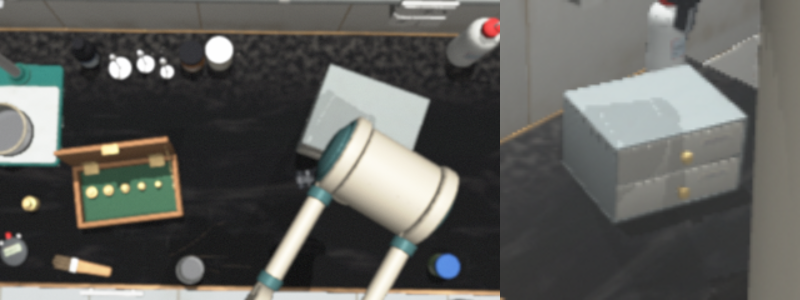

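Both drawer fronts look flush in the scene crop. Next I'll square the tool to the case and go behind the lid.

Request:
apply_moves(commands=[0,0,0,-0.81,-0.16,0.18,-0.895,-0.402,0.066,0,0,0,-0.895,-0.402,0.066,0,0,0,-0.895,-0.402,0.066,0,0,0,-0.895,-0.402,0.066,0,0,0,-0.895,-0.402,0.066,0,0,0,-0.895,-0.402,0.066,0,0,0,-0.895,-0.402,0.066,0,0,0,-0.895,-0.402,0.066,0,0,0,-0.895,-0.402,0.066,0,0,0,-0.895,-0.402,0.066,0,0,0,-0.895,-0.402,0.066,0,0,0,-0.895,-0.402,0.066,0,0,0,-0.895,-0.402,0.066,0,0,0,-0.895,-0.402,0.066,0,0,0,0,0,0,0,0,0])

```text
clock: 11.05
position: [0.6583, 0.1892, 0.2919]
ee_rot: [0.003, 0.753, -0.658, -0.006]
contact_force: [-0.3, 0.2, -0.2]
width: -0.0001
```

```bash
python3 -c "
from kin import *
s=manip.get_state();show(W(OC,YC,[.125,0,.155]))
v=Rt(s).T@(Ro.from_matrix(toolR(YC,0))*Ro.from_matrix(Rt(s)).inv()).as_rotvec()
print('turn units',v/.15)
import cv2
cv2.imwrite('pics/t4.png',cv2.hconcat([cv2.resize(cam('top')['frame'][120:300,130:370,::-1],(400,300)),cv2.resize(cam('scene')['frame'][150:330,180:420,::-1],(400,300))]))"
```

```text
t 11.05 p [0.658 0.189 0.292] box [-0.176  0.477  0.292] case [0.125 0.003 0.292] 
q [0.175 0.431 1.121 0.006 1.602 1.612] F [-0.335  0.239 -0.179] w -0.00013223397891790512 
R [[0.1336891113414271, -0.9909418663072423, -0.012705869047761617], [-0.9910093002804138, -0.13374442935573996, 0.0036047710096746123], [-0.0052714577171988405, 0.012109715761604072, -0.9999127794551428]]
to [0.659 0.186 0.155] units [ 0.135 -0.071  4.562] n 4.561565282309326
turn units [0.081 0.035 0.005]
```

View pics/t4.png

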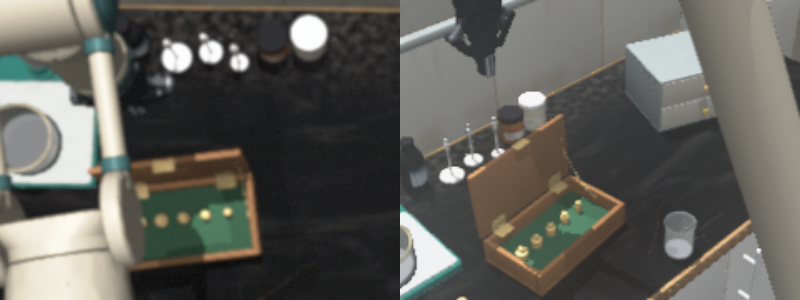

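Request:
apply_moves(commands=[0.03,0,0.91,0.08,0.03,0,0.03,0,0.91,0,0,0,0.03,0,0.91,0,0,0,0.03,0,0.91,0,0,0,0,0,0.91,0,0,0,0,0,0,0,0,0])

```text
clock: 11.75
position: [0.6561, 0.1792, 0.1544]
ee_rot: [0.003, 0.751, -0.66, -0.001]
contact_force: [-0.9, -0.1, -1.2]
width: 0.0002
```

```bash
python3 -c "
from kin import *
show()
p=None
for th in np.r_[1.75:-.01:-.25]:
  r=.105;P=np.array([.0595-r*np.cos(th)+.009*np.sin(th)+.011,.049+r*np.sin(th)+.009*np.cos(th)])
  print(round(th,2),P, '' if p is None else np.array([p[0]-P[0],p[1]-P[1]])/.03);p=P
"
```

```text
t 11.75 p [0.656 0.179 0.154] box [-0.175  0.467  0.154] case [ 0.121 -0.006  0.154] 
q [ 0.166  0.481  1.374 -0.003  1.292  1.609] F [-0.911 -0.096 -1.226] w 0.00015384161750155861 
R [[0.12780904888934133, -0.991787071309862, -0.00482205398234764], [-0.9917939340980639, -0.12779169230281426, -0.0037517548784618267], [0.003104723544402413, 0.005261992112267954, -0.9999813358911873]]
1.75 [0.098 0.151] 
1.5 [0.072 0.154] [ 0.867 -0.122]
1.25 [0.046 0.151] [0.871 0.096]
1.0 [0.021 0.142] [0.82  0.309]
0.75 [-0.     0.127] [0.718 0.502]
0.5 [-0.017  0.107] [0.571 0.664]
0.25 [-0.029  0.084] [0.389 0.785]
0.0 [-0.035  0.058] [0.183 0.857]
```

Request:
apply_moves(commands=[0,0.36,0,0,0,0,0,0.36,0,0,0,0,0,0.36,0,0,0,0,0,0.36,0,0,0,0,0,0.36,0,0,0,0,0,0.36,0.05,0,0,0,0,0.36,0.05,0,0,0,0,0.41,0.15,0,0,0,0,0.41,0.15,0,0,0,0,0,0,0,0,0])

```text
clock: 12.75
position: [0.5571, 0.1679, 0.1459]
ee_rot: [0.001, 0.751, -0.66, 0.001]
contact_force: [-0.1, 0.3, -0.0]
width: 0.0001
```

```bash
python3 -c "
from kin import *
show()
import cv2
cv2.imwrite('pics/t5.png',cv2.hconcat([cv2.resize(cam('top')['frame'][150:330,130:370,::-1],(400,300)),cv2.resize(cam('scene')['frame'][150:330,180:420,::-1],(400,300))]))"
```

```text
t 12.75 p [0.557 0.168 0.146] box [-0.265  0.424  0.146] case [ 0.021 -0.004  0.146] 
q [ 0.175  0.345  1.624 -0.003  1.172  1.617] F [-0.093  0.299 -0.031] w 6.890140387676453e-05 
R [[0.1294644227622307, -0.9915835086961957, 0.0010528630416665767], [-0.9915801186375643, -0.1294668308416751, -0.0026847783013223283], [0.002798492729411504, -0.0006964147867395934, -0.9999958417137986]]
```

View pics/t5.png

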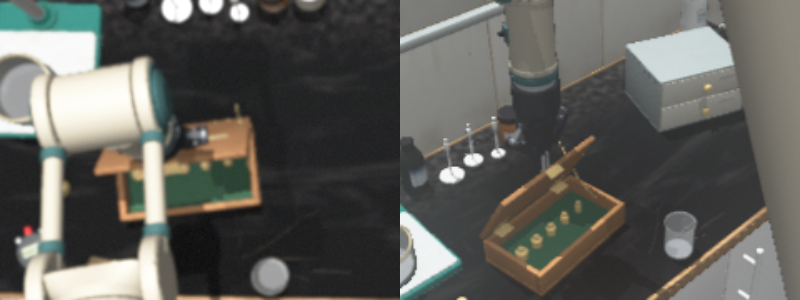

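The lid is following the fingertips and is at roughly 1 rad (edge near (590,140)). I'll continue along the arc.

Request:
apply_moves(commands=[0,0.36,0.3,0,0,0,0,0.36,0.3,0,0,0,0,0.29,0.33,0,0,0,0,0.29,0.33,0,0,0,0,0.2,0.39,0,0,0,0,0.2,0.39,0,0,0,0,0.09,0.28,0,0,0,0,0.09,0.28,0,0,0,0,0,0,0,0,0])

```text
clock: 13.75
position: [0.5042, 0.1606, 0.0673]
ee_rot: [-0.0, 0.751, -0.66, 0.002]
contact_force: [-1.6, 0.6, 0.7]
width: 0.0001
```

```bash
python3 -c "
from kin import *
show()"
```

```text
t 13.75 p [0.504 0.161 0.067] box [-0.312  0.4    0.067] case [-0.032 -0.004  0.067] 
q [ 0.179  0.353  1.844 -0.004  0.942  1.622] F [-1.646  0.646  0.692] w 7.949938963297559e-05 
R [[0.12915734801130954, -0.9916186399520676, 0.003294291167625187], [-0.9916202530291324, -0.12916540076430869, -0.002360726124490664], [0.0027664484677673777, -0.002961780715571894, -0.9999917872752095]]
```

Next I'll press down to the stop in small steps.

Request:
apply_moves(commands=[0,0,0.12,0,0,0,0,0,0.12,0,0,0,0,0,0.1,0,0,0,0,0,0,0,0,0])

```text
clock: 14.15
position: [0.5051, 0.1608, 0.0582]
ee_rot: [-0.001, 0.751, -0.66, 0.003]
contact_force: [0.3, 0.5, -1.6]
width: 0.0002
```

Request:
apply_moves(commands=[0,0,0.07,0,0,0,0,0,0.07,0,0,0,0,0,0,0,0,0])

```text
clock: 14.45
position: [0.5055, 0.1608, 0.0578]
ee_rot: [-0.002, 0.751, -0.66, 0.004]
contact_force: [-8.0, -0.6, 27.1]
width: -0.0003
```

The lid meets a hard stop at z = 0.058, its shut height. I'll lift clear and check.

Request:
apply_moves(commands=[0,0,-0.4,0,0,0,0,0,-0.9,0,0,0,0,0,-0.9,0,0,0,0,0,-0.9,0,0,0,0,0,-0.9,0,0,0,0,0,-0.9,0,0,0,0,0,-0.9,0,0,0,0,0,-0.9,0,0,0,0,0,-0.9,0,0,0,0,0,0,0,0,0])

```text
clock: 15.45
position: [0.5064, 0.1617, 0.2862]
ee_rot: [-0.005, 0.751, -0.66, 0.006]
contact_force: [-0.2, 0.5, -0.1]
width: 0.0001
```

```bash
python3 -c "
from kin import *
show()
import cv2
t=cam('top')['frame'];s=cam('scene')['frame']
r=lambda im:cv2.resize(im[:,:,::-1],(400,300),interpolation=cv2.INTER_CUBIC)
cv2.imwrite('pics/t6.png',cv2.vconcat([cv2.hconcat([r(t[150:330,130:370]),r(s[210:330,200:360])]),cv2.hconcat([r(t[140:335,290:550]),r(s[150:240,305:425])])]))"
```

```text
t 15.45 p [0.506 0.162 0.286] box [-0.311  0.401  0.286] case [-0.03  -0.004  0.286] 
q [ 0.18   0.175  1.505 -0.003  1.446  1.622] F [-0.193  0.492 -0.113] w 6.689551056413555e-05 
R [[0.12913804067193294, -0.9915152238760402, 0.014863622487817777], [-0.9916241496935142, -0.12915671199925147, -0.000299149056211671], [0.0022163474523666984, -0.014700495487859663, -0.9998894855114651]]
```

View pics/t6.png

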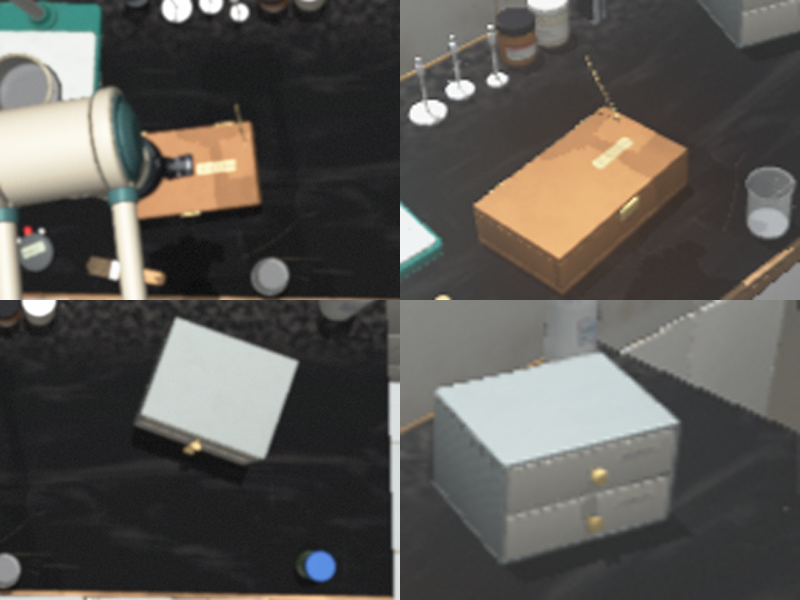

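The lid is closed flat and both drawers are flush. I'll compare the loose items with the first pictures, then hand in.

```bash
python3 - <<'E'
from h import *
import cv2
s0=cv2.imread('pics/scene0.png');t0=cv2.imread('pics/top0.png')
s=cam('scene')['frame'][:,:,::-1];t=cam('top')['frame'][:,:,::-1]
def sh(a,b,u,v,r=14):
    f=lambda i:np.float32(cv2.cvtColor(np.ascontiguousarray(i[v-r:v+r,u-r:u+r]),6))
    p=cv2.minMaxLoc(cv2.matchTemplate(np.float32(cv2.cvtColor(np.ascontiguousarray(b[v-r-8:v+r+8,u-r-8:u+r+8]),6)),f(a),cv2.TM_CCOEFF_NORMED));return p[1],np.array(p[3])-8
print("weight scene",sh(s0,s,218,338),"beaker scene",sh(s0,s,347,291),"beaker top",sh(t0,t,292,316),"jar top",sh(t0,t,496,313))
E
```

```text
weight scene (0.9998146295547485, array([0, 0])) beaker scene (0.9992268085479736, array([0, 0])) beaker top (0.9964265823364258, array([0, 0])) jar top (0.9988543391227722, array([0, 0]))
```

```bash
python3 -c "
from rig import manip
print(manip.sign_off(), manip.get_state()['clock'])"
```

```text
the job is handed in; nothing more can be done
the job is handed in; nothing more can be done
```

The lid of the weight case is shut and both drawers are fully home. I pushed with closed fingertips only and handed the job in at about 15.5 s on the robot's clock.

- **Drawers:** I pushed the upper one, then the lower one, each on its front beside the knob. They stopped hard at the same tip position (within 1 mm), with about 18 N and 10 N. The last picture shows both fronts flush with the box.
- **Lid:** I pushed it over from behind and pressed it down until it stopped hard with the fingertip at 58 mm, the height of the shut lid. The press reached about 28 N. After I lifted off, the last picture shows it lying flat.
- **Loose items:** The weight, beaker and jar match the first pictures with no pixel shift. I checked the weight only in the scene view and the jar only in the top view.
- **Robot at hand-in:** The gripper was clear at about 0.29 m height, and the force reading was near zero.

No check failed. On the first approach to the drawers the wrist came close to a singular pose and stopped about 40 mm short of the planned height; I corrected this before touching anything.

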